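# Turn a cup mouth up and index it under the filling spout

## Task

Turn the tall white cup, which stands mouth down on the counter, mouth up and set it down gently in the middle of the empty round place beside the spout on the filling turntable, the place one click short of the spout. Let go of it, then turn the turntable one click clockwise seen from above, so that it rests in its click with your cup under the spout. Leave the two filled tubs standing on their places on the turntable and everything else on the counter standing where it is.

Things in the scene. Friction and masses are not known exactly. Their poses are not given: they have to be found in the camera images.
- cup: The tall cup to turn over: plain white tapered round plastic cup, 85 mm high, 62 mm across the mouth, 52 mm across the closed base, wall 3 mm, about 100 g. Origin: centre of the mouth; z runs from the mouth to the closed base (up while mouth down, straight down once mouth up). Round: yaw means nothing. Held across its sides at half height with 15 to 20 N it does not slip.
- cup_mouth (a point): Centre of the cup's mouth (same point as the cup's origin).
- cup_base (a point): Centre of the outside of the cup's closed base, 85 mm from the mouth; its lowest point once it stands mouth up. Half way between the two the cup is 57 mm across; laid on its side it stays put if let go gently, its axis there 29 mm above the counter.
- turntable_base: Fixed black base of the filling turntable, 230 mm across, 25 mm high, with the steel dispenser. Origin on the counter on the turntable's axis; its -x axis points to the loading place. 72 degrees clockwise from there (seen from above) are spout, spout arm (30 mm wide, 165 to 187 mm high) and tower with hopper (100 mm wide, 382 mm high, 155 to 284 mm from the axis).
- turntable (a joint): Rotation of the plate, 0 at the start, growing clockwise seen from above. Aluminium disc 270 mm across, top 37 mm above the counter, with five rubber places 72 degrees apart. Sprung clicks at -1.257, 0, 1.257 and 2.513 rad, stops just past the end ones. One click from 0 takes about 0.25 N m at most; from half way it is drawn into the next click.
- handle (a point): Centre of the turntable's handle, a black bar 64 mm long (along this point's x), 16 mm wide (along its y) and 26 mm high, 150 to 176 mm above the counter, on a column 18 mm across on the turntable's axis. It turns with the plate.
- place (a point): Centre of the top of the empty black rubber place that takes the cup: 76 mm across, 41 mm above the counter, 92 mm from the turntable's axis. It turns with the plate; at the start it is one click short of the spout.
- spout (a point): Centre of the lower end of the dispenser's spout (24 mm across), 144 mm above the counter, 92 mm from the turntable's axis; fixed. A cup under it has its rim 126 mm above the counter.
- tub_a: Filled white lidded tub standing on the place under the spout at the start: 63 mm across, 66 mm high, 200 g, loose. Origin at the centre of its underside.
- tub_b: A second tub of the same kind, on the next place clockwise.
- short_cup: Bystander: short white cup standing mouth down, 64 mm across and 50 mm high. Origin at the centre of its footprint on the counter.
- bowl: Bystander: white bowl standing mouth down, 110 mm across and 46 mm high. Origin at the centre of its footprint.
- ramekin: Bystander: white ramekin standing mouth up, 84 mm across and 42 mm high. Origin at the centre of its footprint.
- sauce_bottle: Bystander: white sauce bottle with a pointed nozzle, 52 mm across and 165 mm high, standing. Origin at the centre of its footprint.
- lid_pile: Bystander: pile of four flat white lids lying together as one piece, 70 mm across and 30 mm high, near the turntable. Origin at the centre of its footprint.
- spoon: Bystander: steel spoon 190 mm long lying flat across the counter beyond the cups, under 25 mm high. Origin under its middle, length along its x axis. Behind it fixed equipment stands along the back: two stacks of tubs (140 mm across, 130 mm high, centred at x 0.905, y 0.02 and 0.18) and a hot plate (72 mm high, x 0.76 to 0.96, y -0.60 to -0.24).
Mind the look-alikes: they are no part of the job. What is shaped like the cup but purple is not meant. What is shaped like the tub_b but pink is not meant.

How it is judged (in metres and radians):
On the way:
1. the cup stands mouth up, let go, on the empty place, with the turntable still in its first click (angle between cup's own z axis and vertical above 3.04 rad and height (world z) of cup_base between 0.035 and 0.047 m and horizontal distance between cup_base and place below 0.015 m and value of joint turntable between -0.12 and 0.12 rad and contact force between the fingers and cup below 0.3 N and linear speed of cup below 0.03 m/s), for 0.2 s.
At the end, for the whole second after the job is handed in: The cup stands mouth up (within about 6 degrees) and still on its rubber place, its base within 15 mm of the place's centre and within 22 mm of the spout's axis; the turntable is at rest one click clockwise of where it began (within 0.08 rad); both tubs stand upright on the turntable (angle between cup's own z axis and vertical above 3.04 rad and height (world z) of cup_base between 0.035 and 0.047 m and horizontal distance between cup_base and place below 0.015 m and value of joint turntable between 1.177 and 1.337 rad and horizontal distance between cup_base and spout below 0.022 m and linear speed of cup below 0.02 m/s and velocity of joint turntable between -0.05 and 0.05 rad/s and angle between each of tub_a, tub_b's own z axis and vertical below 0.15 rad and height (world z) of tub_a between 0.035 and 0.047 m and height (world z) of tub_b between 0.035 and 0.047 m and horizontal distance between each of tub_a, tub_b and turntable_base below 0.112 m); the robot touches nothing.
It fails at once if a bystander (short cup, bowl, ramekin, bottle, lids or spoon) is moved more than 3 cm or knocked over (distance of any of short_cup, bowl, ramekin, sauce_bottle, lid_pile, spoon from where it was at the start of the episode above 0.03 m or angle between any of short_cup, bowl, ramekin, sauce_bottle, lid_pile's own z axis and vertical above 0.5 rad).
It fails at once if a filled tub is knocked over (angle between any of tub_a, tub_b's own z axis and vertical above 0.4 rad).
It fails at once if the cup is dropped or banged onto the turntable (contact force between cup and turntable_base above 30 N).
It fails at once if the turntable is turned the wrong way or well past the one click (value of joint turntable below -0.6 rad or value of joint turntable above 1.9 rad).
It also fails if it takes over 72 s, if anything falls off the work surface, if the arm or the gripper's body presses on something with over 40 N, if the wrist force passes 120 N, or if a joint passes its speed limit or range.

## Robot

A 6-joint arm with a two-finger parallel gripper is mounted at the origin on the work surface. World frame = base frame: x ahead of the robot, y to its left, z up, the work surface at z = 0. Lengths are in mm, angles in rad, forces in N, time in s.
With the tool pointing down it reaches from about 400 to 825 mm from the base axis. Payload 7 kg.
Tool frame: the origin (TCP) lies at the very end of the fingers, on their centre line; the grasp point (between the pads) lies 19 mm behind it; z points along the fingers, y is the line along which they close (so a half turn about z gives the same grasp; the last joint's range is limited). The gripper opens to 88 mm and grips with 3 to 60 N. Pads are 19 mm wide; open, the fingers measure 130 mm over their backs; the gripper's body (78 mm by 193 mm) begins 47 mm behind the grasp point.
Start: joints at [1.467, 0.359, 0.012, 0, -1.224, -0.288], TCP at [257.757, 623.824, 226.561] pointing down, gripper open.
Joint ranges: [-3.07, 3.07], [-1.43, 2.12], [-1.02, 1.25], [-3.03, 1.67], [-3.05, -0], [-3.03, 3.03]. Speed limits (rad/s): [2.39, 2.39, 3.01, 3.14, 3.14, 3.14].

## Interface

Orientations are given as a unit quaternion [x, y, z, w].
In Python, from plant import bot gives the robot as it stands. Calls block until the motion is done:
- bot.move_ptp(position, orientation): joint-space move of the TCP to a pose.
- bot.line_to(position, velocity=150, ori=None): straight line of the TCP; ori=None keeps the orientation; velocity is the mean speed in mm/s.
- bot.move_joints(angles): joint-space move.
- bot.move_gripper(opening, force=None): finger opening in mm; force is the grip in N (None keeps the last); returns when the fingers have stopped.
- bot.pause(seconds).
- bot.solve_ik(position, orientation): joint angles nearest the present ones, or None.
- bot.read_state(): the state.
- bot.camera(name): name is "scene" or "top"; returns the picture (480x640x3 uint8, red, green, blue); there is no depth.
- bot.get_calibration(name): a dict with "fx", "fy", "cx", "cy" (pixels), "distortion" ([k1, k2, p1, p2, k3] as OpenCV has them; the pictures are not rectified), "view" (4x4, takes a point from world to camera coordinates). Camera axes: x right, y up, looking along -z (the intrinsics and any distortion apply to the point x, -y, -z); pixel columns grow to the right and rows downward; lengths in mm; the calibration is good to about 2 mm. A picture is of the moment at which its call begins. get_calibration takes no time and is no camera call.
A pose or a line that the arm cannot do raises bot.Unreachable and nothing moves.
- bot.close_job(): hands the job in; it is judged then, once.
The state is a dict: "t": time; "joint_pos": joint angles; "qvel": joint speeds; "tau": joint torques, N m; "tcp_pos": TCP position; "eef_rot": TCP orientation; "contact_force": force on the tool from outside, world axes, zero at the start; "moment": the same for the moment, N m; "width": finger opening in mm; "finger_force": force on a finger pad.
Only numpy, scipy, OpenCV 4.12 (cv2) and the standard library are available. Lean on these libraries where they do the work, as an engineer would, in place of code of your own. Each camera call takes 0.05 s, during which the arm holds its last target. There are 200 camera calls.

## Working session

There is one attempt and no reset: what is moved stays moved. The work goes in short steps, each a Python script; the robot and the scene stay as the last script left them, time stands still between calls to the robot, and variables do not carry over. Pictures are saved under pics/ and viewed, at most 12 in all, crops included, and the job is handed in when it is done.

```bash
mkdir -p pics; ls; python3 - <<'E'
from plant import bot
import cv2,numpy as np
for n in("scene","top"):
    im=bot.camera(n); cv2.imwrite(f"pics/{n}0.png",im[:,:,::-1])
    c=bot.get_calibration(n); print(n,{k:np.round(v,3).tolist() for k,v in c.items()})
s=bot.read_state();print(s)
E
```

```text
pics
scene {'fx': 508.032, 'fy': 508.032, 'cx': 320.697, 'cy': 232.697, 'distortion': [-0.149, 0.0, 0.0, 0.0, 0.0], 'view': [[0.438, 0.899, 0.012, -301.824], [-0.684, 0.325, 0.653, 294.826], [0.583, -0.295, 0.757, -1475.715], [0.0, 0.0, 0.0, 1.0]]}
top {'fx': 442.524, 'fy': 442.524, 'cx': 320.008, 'cy': 236.845, 'distortion': [-0.047, 0.0, 0.0, 0.0, 0.0], 'view': [[0.018, -0.999, 0.038, 6.413], [0.995, 0.022, 0.102, -586.552], [-0.103, 0.036, 0.994, -912.596], [0.0, 0.0, 0.0, 1.0]]}
{'t': 0.1, 'joint_pos': array([ 1.46708582e+00,  3.59331021e-01,  1.11546434e-02, -2.90743003e-04,
       -1.22413220e+00, -2.88085486e-01]), 'qvel': array([-0.00066841, -0.00270784,  0.00197895,  0.00094891,  0.00031554,
       -0.00022499]), 'tau': array([-1.41344633e-03, -5.84164739e+01,  2.93752152e+01,  7.01564983e+00,
        1.01522266e-02, -5.13149485e-05]), 'tcp_pos': array([257.62049107, 623.42276379, 225.71122213]), 'eef_rot': array([ 9.80863348e-01, -1.94695925e-01, -6.64993574e-05,  7.65495299e-04]), 'contact_force': array([ 0.17534264, -0.09522309,  0.5390969 ]), 'moment': array([ 0.01467722, -0.0143024 , -0.03235685]), 'finger_force': 0.0, 'width': 87.54532804194875}
```

View pics/scene0.png

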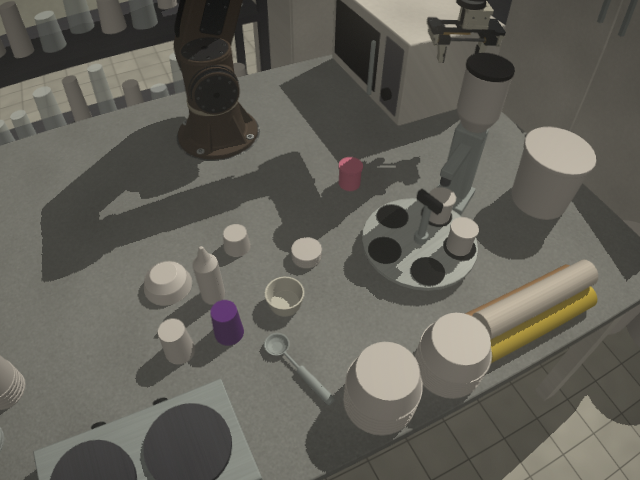

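View pics/top0.png

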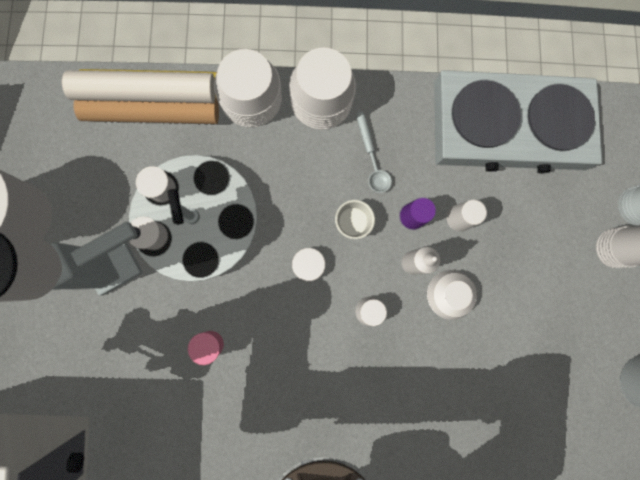

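The top view shows these candidates for the cup:
- tall white cup: top (467,214), scene (175,342)
- purple cup: top (418,212)
- short cup: top (371,312)
- bottle: top (427,260)
- bowl: top (452,295)
- ramekin: top (355,219)
- lid pile: top (308,264)

The one to take is the plain tall white cup at (467,214). The loading place is the dark disc at top (200,260), which is one step counter-clockwise of the spout at about (150,237).

```bash
cat > h.py <<'E'
import cv2,numpy as np
from plant import bot
from scipy.spatial.transform import Rotation as R
def cal(n):
    c=bot.get_calibration(n);K=np.array([[c['fx'],0,c['cx']],[0,c['fy'],c['cy']],[0,0,1.]])
    V=np.diag([1,-1,-1,1.])@np.array(c['view']);return K,np.array(c['distortion'],float),V
def proj(n,P):
    K,d,V=cal(n);return cv2.projectPoints(np.array(P,float).reshape(-1,3),cv2.Rodrigues(V[:3,:3])[0],V[:3,3],K,d)[0][:,0]
def ray(n,uv):
    K,d,V=cal(n);p=cv2.undistortPoints(np.array(uv,float).reshape(-1,1,2),K,d)[:,0]
    D=np.c_[p,np.ones(len(p))]@V[:3,:3];return -V[:3,:3].T@V[:3,3],D
def onz(n,uv,z):
    o,D=ray(n,uv);return o+D*((z-o[2])/D[:,2])[:,None]
def two(uv1,uv2,n1="top",n2="scene"):
    A=np.zeros((3,3));b=np.zeros(3)
    for n,u in((n1,uv1),(n2,uv2)):
        o,D=ray(n,[u]);D=D[0]/np.linalg.norm(D[0]);M=np.eye(3)-np.outer(D,D);A+=M;b+=M@o
    return np.linalg.solve(A,b)
E
python3 - <<'E'
from h import *
t=cv2.imread("pics/top0.png");s=cv2.imread("pics/scene0.png")
# dark places
def circfit(P):
    A=np.c_[2*P[:,:2],np.ones(len(P))];x=np.linalg.lstsq(A,(P[:,:2]**2).sum(1),rcond=None)[0];return x[:2],np.sqrt(x[2]+x[:2]@x[:2])
for n,im,seeds in(("top",t,[(212,178),(236,222),(200,260)]),("scene",s,[(392,217),(385,250),(428,271)])):
    g=cv2.cvtColor(im,cv2.COLOR_BGR2GRAY)
    m=(g<60).astype(np.uint8)
    l=cv2.connectedComponents(m)[1]
    for q in seeds:
        k=(l==l[q[1],q[0]]).astype(np.uint8)
        c=max(cv2.findContours(k,0,1)[0],key=cv2.contourArea)[:,0]
        w=onz(n,c,41);cc,r=circfit(w);print(n,q,g[q[1],q[0]],k.sum(),cc.round(1),r.round(1))
a=cv2.resize(t[190:240,390:500],None,fx=7,fy=7,interpolation=2)[:, :770]
b=cv2.resize(t[150:280,110:270],None,fx=4,fy=4,interpolation=2)
cv2.imwrite("pics/c1.png",a)
cv2.imwrite("pics/c2.png",b)
d=cv2.resize(s[300:380,140:260],None,fx=5,fy=5);e=cv2.resize(s[170:290,360:480],None,fx=4,fy=4)
o=np.zeros((500,1080,3),np.uint8);o[:400,:600]=d;o[:480,600:1080]=e
cv2.imwrite("pics/c3.png",cv2.resize(o,(800,370)))
for n,q,z in [("lid",(308,264),30),("pink",(205,348),66),("bottle",(428,260),150),("bowl",(452,295),46),("short",(371,312),50),("cup",(472,213),85),("purple",(424,209),85),("ram",(355,219),42)]:
    print(n,onz("top",[q],z)[0].round(0))
E
```

```text
top (212, 178) 38 883 [707.  252.6] 34.9
top (236, 222) 20 945 [614.7 196.6] 35.6
top (200, 260) 21 949 [533.5 267.1] 35.2
scene (392, 217) 36 565 [537.2 263.2] 36.2
scene (385, 250) 39 700 [617.7 193.4] 37.2
scene (428, 271) 48 732 [709.9 248.9] 36.5
lid [528.  42.  30.]
pink [355. 244.  66.]
bottle [ 535. -180.  150.]
bowl [ 468. -261.   46.]
short [431. -89.  50.]
cup [ 637. -291.   85.]
purple [ 642. -191.   85.]
ram [625. -55.  42.]
```

View pics/c1.png

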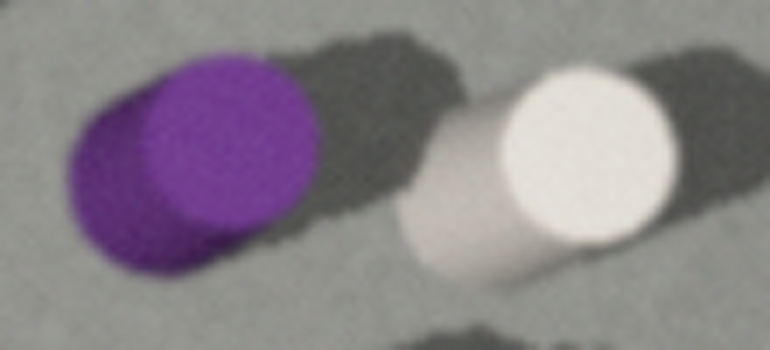

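View pics/c2.png

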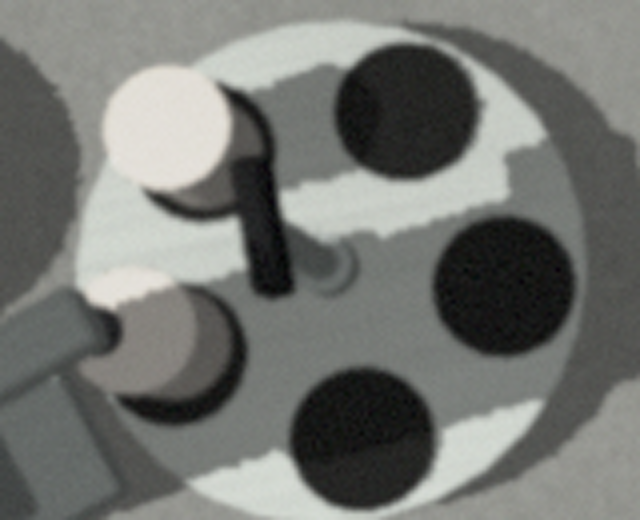

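View pics/c3.png

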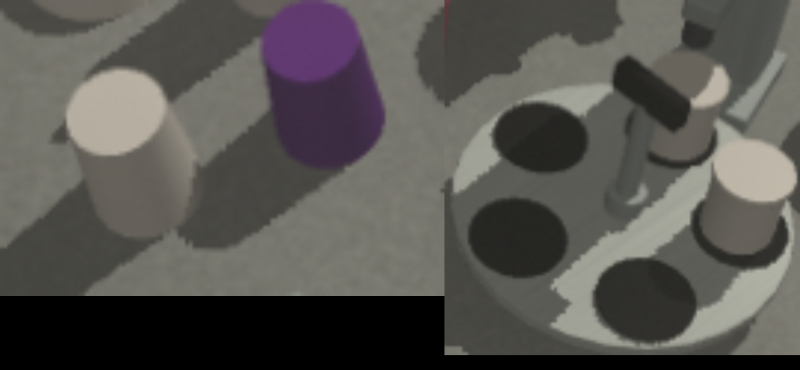

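The crops confirm the plain tall white cup: its base disc is at top (474,212) and scene (172,330), and the purple twin stands beside it. The handle bar is centred at about top (175,206) and scene (430,200).

```bash
cat >> h.py <<'E'
def ori(th,a,sg):
    """heading th, a=angle below horizontal (deg), sg=sign of closing axis"""
    th,a=np.radians(th),np.radians(a);z=np.array([np.cos(a)*np.cos(th),np.cos(a)*np.sin(th),-np.sin(a)])
    y=sg*np.array([-np.sin(th),np.cos(th),0]);return R.from_matrix(np.c_[np.cross(y,z),y,z]).as_quat(),z
E
python3 - <<'E'
from h import *
for n,q in(("top",(473.8,211.6)),("scene",(171.6,330.3))): print("cup",onz(n,[q],85)[0].round(1))
print("cup2",two((473.8,211.6),(171.6,330.3)).round(1))
P=[np.array(p) for p in((535.3,265.1),(616.2,195.0),(708.4,250.7))]
an=np.radians([0,72,144]) # ccw
A=[];b=[]
for p,k in zip(P,an):
    c,s=np.cos(k),np.sin(k);A+= [[1,0,c,-s],[0,1,s,c]];b+=list(p)
x=np.linalg.lstsq(np.array(A),np.array(b),rcond=None)[0];print("axis",x[:2].round(1),"r",np.hypot(*x[2:]).round(1),"dir",np.degrees(np.arctan2(x[3],x[2])).round(1),"res",(np.array(A)@x-b).round(1))
print("handle",two((175,206.5),(430.1,200.4)).round(1))
for u in ((253/4+110-.5,160/4+150-.5),(272/4+110-.5,295/4+150-.5)): print(onz("top",[u],176)[0].round(1))
for u in ((617,68),(690,112)): print(onz("scene",[((u[0]-444.4)/2.963+360,u[1]/2.96+170)],163)[0].round(1))
cup=np.array([635,-293,40.]);pl=np.array([x[0]+x[2],x[1]+x[3],86.])
for nm,c,sa in(("pick",cup,1),("place",pl,-1)):
  for th in ((0,15,30,45,60,75,90) if sa>0 else (15,40,50,60)):
    for sg in(1,-1):
      q,z=ori(th,5*sa,sg)
      J=[bot.solve_ik((c+19*z-(z*[1,1,0])*back+[0,0,up]),q) for back,up in((0,0),(90,0),(0,150))]
      print(nm,th,sg,[None if j is None else np.round(j,2).tolist() for j in J])
E
```

```text
cup [ 639.7 -295.3   85. ]
cup [ 643.8 -295.3   85. ]
cup2 [ 640.7 -296.2   80.9]
axis [624.1 286. ] r 91.3 dir -166.8 res [-0.1  0.1  0.2  0.  -0.1 -0.1]
handle [622.6 289.4 162.1]
[651.3 290.9 176. ]
[590.1 279.1 176. ]
[593.6 278.  163. ]
[653.3 301.3 163. ]
pick 0 1 [[-1.05, 0.94, -0.48, -2.08, -1.4, 1.43], [-1.2, 0.96, -0.55, -1.94, -1.46, 1.51], [-1.02, 0.56, -0.5, -2.02, -1.23, 1.11]]
pick 0 -1 [[-1.05, 0.94, -0.48, -2.08, -1.4, -1.71], [-1.2, 0.96, -0.55, -1.94, -1.46, -1.63], [-1.02, 0.56, -0.5, -2.02, -1.23, -2.03]]
pick 15 1 [[-1.02, 0.9, -0.27, -1.81, -1.38, 1.18], [-1.16, 0.9, -0.31, -1.68, -1.44, 1.21], [-1.0, 0.59, -0.3, -1.76, -1.31, 0.9]]
pick 15 -1 [[-1.02, 0.9, -0.27, -1.81, -1.38, -1.96], [-1.16, 0.9, -0.31, -1.68, -1.44, -1.93], [-1.0, 0.59, -0.3, -1.76, -1.31, -2.24]]
pick 30 1 [[-0.97, 0.92, -0.07, -1.59, -1.46, 0.99], [-1.09, 0.92, -0.07, -1.48, -1.52, 0.99], [-0.96, 0.65, -0.1, -1.56, -1.45, 0.75]]
pick 30 -1 [[-0.97, 0.92, -0.07, -1.59, -1.46, -2.16], [-1.09, 0.92, -0.07, -1.48, -1.52, -2.15], [-0.96, 0.65, -0.1, -1.56, -1.45, -2.4]]
pick 45 1 [[-0.92, 0.96,
[... 1238 characters left out ...]
, 1.5]]
place 40 -1 [[-0.26, 1.17, -0.75, -2.13, -1.85, -1.28], [-0.44, 1.31, -0.81, -1.9, -1.87, -1.05], [-0.28, 0.64, -0.84, -2.16, -1.61, -1.64]]
place 50 1 [[-0.28, 1.06, -0.63, -1.98, -1.7, 1.68], [-0.46, 1.11, -0.68, -1.78, -1.71, 1.78], [-0.29, 0.59, -0.7, -1.99, -1.54, 1.31]]
place 50 -1 [[-0.28, 1.06, -0.63, -1.98, -1.7, -1.47], [-0.46, 1.11, -0.68, -1.78, -1.71, -1.36], [-0.29, 0.59, -0.7, -1.99, -1.54, -1.83]]
place 60 1 [[-0.26, 0.98, -0.5, -1.84, -1.64, 1.49], [-0.43, 1.0, -0.53, -1.67, -1.65, 1.53], [-0.27, 0.58, -0.56, -1.84, -1.54, 1.15]]
place 60 -1 [[-0.26, 0.98, -0.5, -1.84, -1.64, -1.65], [-0.43, 1.0, -0.53, -1.67, -1.65, -1.61], [-0.27, 0.58, -0.56, -1.84, -1.54, -1.99]]
```

```bash
python3 - <<'E'
from h import *
from scipy.optimize import minimize_scalar
def spread(L,c=np.array([600,-250,80.]),ret=False):
    W=c-L*ori(60,0,1)[1];J=[]
    for th,a in((60,0),(70,0),(50,5),(60,15),(75,10)):
        q,z=ori(th,a,1);j=bot.solve_ik(W+L*z,q)
        if j is not None:J.append(j[:3])
    J=np.array(J);return J if ret else np.abs(J-J[0]).max()
for L in range(150,460,20): print(L,round(spread(L),3),end="; ")
E
```

```text
150 0.095; 170 0.093; 190 0.09; 210 0.088; 230 0.086; 250 0.084; 270 0.082; 290 0.08; 310 0.078; 330 0.075; 350 0.073; 370 0.071; 390 0.068; 410 0.066; 430 0.066; 450 0.075;
```

```bash
cat >> h.py <<'E'
def fk(j,p):
    """joint points: shoulder, elbow, wrist(J5), tool-axis point, tcp; p fitted lengths"""
    r=R.from_euler('z',j[0]);o=r.apply([p[0],0,p[1]]);pts=[o]
    r=r*R.from_euler('y',j[1]);o=o+r.apply([p[2],0,p[3]]);pts.append(o)
    r=r*R.from_euler('y',-j[2]);r=r*R.from_euler('x',p[8]*j[3]);o=o+r.apply([p[4],0,p[5]]);pts.append(o)
    r=r*R.from_euler('y',-j[4]);o=o+r.apply([0,0,p[7]]);pts.append(o);o=o+r.apply([p[6],0,0]);pts.append(o)
    return np.array(pts)
E
python3 - <<'E'
from h import *
from scipy.optimize import least_squares
rng=np.random.default_rng(0);S=[]
while len(S)<40:
    q,z=ori(rng.uniform(-20,70),rng.uniform(-5,85),1);t=np.array([rng.uniform(350,650),rng.uniform(-300,300),rng.uniform(60,350)])
    j=bot.solve_ik(t,q)
    if j is not None:S.append((j,t,z))
best=None
for sg in(1,-1):
    f=lambda p:np.concatenate([fk(j,np.r_[p,sg])[-1]-t for j,t,z in S])
    r=least_squares(f,[0,300,50,300,300,0,250,0])
    print(sg,r.x.round(1),np.abs(r.fun).max().round(1))
    if best is None or r.cost<best[0]:best=(r.cost,np.r_[r.x,sg])
np.save("p.npy",best[1]);p=best[1]
for c,sa,ths in(((641,-295.5,40),1,(45,60,75)),((534.5,265,86),-1,(45,52,60))):
  for th in ths:
    q,z=ori(th,5*sa,1);j=bot.solve_ik(np.array(c)+19*z,q)
    if j is not None: print(th,fk(j,p).round(0).tolist())
E
```

```text
1 [ 473.4 -182.3  -13.   333.2  120.7  337.1   57.8 -241.9] 281.5
-1 [-44.9 200.5  93.8 450.1 365.7  -1.3 325.4  21.1] 206.5
45 [[-27.0, 35.0, 201.0], [232.0, -300.0, 379.0], [385.0, -495.0, 110.0], [394.0, -506.0, 95.0], [623.0, -277.0, 66.0]]
60 [[-30.0, 34.0, 201.0], [257.0, -293.0, 351.0], [445.0, -505.0, 119.0], [458.0, -514.0, 105.0], [621.0, -233.0, 77.0]]
75 [[-32.0, 32.0, 201.0], [284.0, -282.0, 316.0], [506.0, -500.0, 125.0], [522.0, -506.0, 112.0], [606.0, -193.0, 84.0]]
45 [[-43.0, 12.0, 201.0], [384.0, -109.0, 318.0], [306.0, -86.0, -38.0], [304.0, -81.0, -59.0], [533.0, 148.0, -31.0]]
52 [[-43.0, 12.0, 201.0], [375.0, -108.0, 348.0], [351.0, -99.0, -17.0], [351.0, -97.0, -38.0], [550.0, 158.0, -9.0]]
60 [[-43.0, 12.0, 201.0], [368.0, -100.0, 372.0], [398.0, -107.0, 7.0], [401.0, -106.0, -14.0], [563.0, 174.0, 15.0]]
```

```bash
python3 - <<'E'
import re
s=open("h.py").read();s=s[:s.index("def fk")]
s+='''def frames(j):
    r=R.from_euler('z',j[0]);F=[r]
    for ax,a in(('y',j[1]),('y',-j[2]),('x',-j[3]),('y',-j[4])):
        r=r*R.from_euler(ax,a);F.append(r)
    return [f.as_matrix() for f in F]
def fk(j,p):
    return np.cumsum([F@v for F,v in zip(frames(j),p.reshape(5,3))],0)
'''
open("h.py","w").write(s)
E
python3 - <<'E'
from h import *
rng=np.random.default_rng(0);S=[]
while len(S)<60:
    q,z=ori(rng.uniform(-20,70),rng.uniform(-5,85),1);t=np.array([rng.uniform(350,650),rng.uniform(-300,300),rng.uniform(60,350)])
    j=bot.solve_ik(t,q)
    if j is not None:S.append((j,t,z))
print("ori err",max(np.abs(frames(j)[-1][:,0]-z).max() for j,t,z in S))
A=np.vstack([np.hstack(frames(j)) for j,t,z in S]);b=np.concatenate([t for j,t,z in S])
p=np.linalg.lstsq(A,b,rcond=1e-9)[0];print(p.reshape(5,3).round(1),np.abs(A@p-b).max())
# y offsets about y-axes redundant; min-norm solution
np.save("p.npy",p)
for c,sa,ths in(((641,-295.5,40),1,(45,60,75)),((534.5,265,86),-1,(45,52,60,70))):
  for th in ths:
    q,z=ori(th,5*sa,1);j=bot.solve_ik(np.array(c)+19*z,q)
    if j is not None: print(th,fk(j,p).round(0).tolist())
E
```

```text
ori err 1.3322676295501878e-15
[[ -0.   -0.  198.8]
 [  0.   -0.  601.6]
 [231.8  -0.   -0. ]
 [231.8 -95.9  -0. ]
 [378.  -95.9   0. ]] 3.296918293926865e-12
45 [[-0.0, 0.0, 199.0], [303.0, -392.0, 540.0], [400.0, -516.0, 370.0], [442.0, -595.0, 136.0], [654.0, -282.0, 38.0]]
60 [[-0.0, 0.0, 199.0], [341.0, -388.0, 507.0], [460.0, -523.0, 361.0], [520.0, -632.0, 143.0], [650.0, -279.0, 38.0]]
75 [[-0.0, 0.0, 199.0], [383.0, -380.0, 466.0], [523.0, -519.0, 345.0], [606.0, -649.0, 148.0], [646.0, -277.0, 38.0]]
45 [[-0.0, -0.0, 199.0], [518.0, -147.0, 468.0], [467.0, -133.0, 242.0], [349.0, -53.0, 35.0], [548.0, 278.0, 88.0]]
52 [[-0.0, -0.0, 199.0], [498.0, -143.0, 504.0], [482.0, -138.0, 273.0], [390.0, -75.0, 48.0], [546.0, 280.0, 88.0]]
60 [[-0.0, -0.0, 199.0], [483.0, -131.0, 532.0], [502.0, -136.0, 301.0], [438.0, -93.0, 62.0], [544.0, 281.0, 88.0]]
70 [[-0.0, -0.0, 199.0], [475.0, -112.0, 551.0], [530.0, -125.0, 326.0], [499.0, -105.0, 78.0], [541.0, 283.0, 88.0]]
```

```bash
cat >> h.py <<'E'
P_=np.load("p.npy")
def key(j):
    """elbow, forearm end, tool base (J5), tcp"""
    k=fk(j,P_);F=frames(j)[-1];return np.array([k[1],k[3]+95.9*F[:,1],k[4]-378*F[:,0],k[4]])
cup=np.array([641,-295.5,0]);pl=np.array([534.5,265,0]);h=40.5;al=3.5
def pick(th,up=0,back=0):
    q,z=ori(th,al,1);return cup+[0,0,h+up]+19*z-np.r_[z[:2],0]*back,q
def plc(th,up=0,back=0):
    q,z=ori(th,-al,-1);return pl+[0,0,126-h+up]+19*z-np.r_[z[:2],0]*back,q
E
python3 - <<'E'
from h import *
for nm,f,ths in(("pick",pick,(45,60,75,90)),("place",plc,(80,85,90,95))):
  for th in ths:
    for up,b in((0,0),(180,0),(0,100)):
      t,q=f(th,up,b);j=bot.solve_ik(t,q);print(nm,th,up,b,None if j is None else (np.round(j,2).tolist(),key(j)[1:].round(0).tolist()))
for j in([1.467,-.5,0,0,-1.224,-.288],[-.86,-.5,0,-1.3,-1.8,.6]):print(key(np.array(j)).round(0).tolist())
E
```

```text
pick 45 0 0 ([-0.92, 0.98, 0.15, -1.43, -1.61, 0.84], [[494.0, -644.0, 190.0], [388.0, -549.0, 62.0], [654.0, -282.0, 39.0]])
pick 45 180 0 ([-0.92, 0.71, 0.12, -1.45, -1.65, 0.59], [[470.0, -618.0, 401.0], [388.0, -549.0, 242.0], [654.0, -282.0, 219.0]])
pick 45 0 100 ([-1.04, 1.0, 0.2, -1.35, -1.7, 0.82], [[422.0, -713.0, 193.0], [317.0, -619.0, 62.0], [584.0, -353.0, 39.0]])
pick 60 0 0 ([-0.85, 1.05, 0.36, -1.31, -1.78, 0.73], [[577.0, -662.0, 205.0], [462.0, -606.0, 62.0], [650.0, -279.0, 39.0]])
pick 60 180 0 ([-0.87, 0.8, 0.33, -1.36, -1.85, 0.51], [[548.0, -644.0, 410.0], [462.0, -606.0, 242.0], [650.0, -279.0, 219.0]])
pick 60 0 100 ([-0.96, 1.08, 0.46, -1.26, -1.88, 0.68], [[521.0, -745.0, 211.0], [412.0, -692.0, 62.0], [601.0, -366.0, 39.0]])
pick 75 0 0 ([-0.79, 1.12, 0.57, -1.22, -1.97, 0.64], [[662.0, -662.0, 216.0], [548.0, -642.0, 62.0], [646.0, -277.0, 39.0]])
pick 75 180 0 ([-0.8, 0.9, 0.55, -1.3, -2.05, 0.43], [[628.0, -652.0, 416.0], [548.0, -642.0, 242.0], [646.0, -277.0, 219.0]])
pick 75 0 100 ([-0.88, 1.19, 0.75, -1.22, -2.09, 0.55], [[623.0, -755.0, 225.0], [5
[... 1456 characters left out ...]
)
place 90 0 100 ([-0.28, 0.93, -0.08, -1.36, -1.77, -2.11], [[699.0, -199.0, 162.0], [535.0, -193.0, 64.0], [535.0, 184.0, 87.0]])
place 95 0 0 ([-0.12, 0.93, -0.07, -1.43, -1.73, -2.13], [[728.0, -84.0, 166.0], [566.0, -92.0, 64.0], [533.0, 284.0, 87.0]])
place 95 180 0 ([-0.13, 0.61, -0.1, -1.48, -1.77, -2.43], [[692.0, -90.0, 388.0], [566.0, -92.0, 244.0], [533.0, 284.0, 267.0]])
place 95 0 100 ([-0.25, 0.95, -0.01, -1.33, -1.81, -2.17], [[733.0, -184.0, 171.0], [574.0, -191.0, 64.0], [542.0, 184.0, 87.0]])
[[-30.0, -287.0, 727.0], [12.0, 118.0, 949.0], [203.0, 98.0, 949.0], [232.0, 380.0, 699.0]]
[[-188.0, 219.0, 727.0], [77.0, -90.0, 949.0], [96.0, -190.0, 787.0], [347.0, 62.0, 659.0]]
```

```bash
python3 - <<'E'
from h import *
def T(c,th,a,sg,up=0):
    q,z=ori(th,a,sg);return bot.solve_ik(np.array(c)+19*z+[0,0,up],q)
f=lambda j:None if j is None else (np.round(j,2).tolist(),key(j)[1:3].round(0).tolist())
for th in(45,60,75): print("pick",th,f(T(cup+[0,0,42],th,40,1)),f(T(cup+[0,0,42],th,40,1,200)))
for site in((430,90,30),(450,-20,30)):
  for ph in range(0,360,30):print("lay",site,ph,f(T(site,ph,50,1)),T(site,ph,50,1,150) is not None)
for th in(0,15,30,45,60,75): print("place",th,f(T(pl+[0,0,84],th,40,1)),f(T(pl+[0,0,84],th,40,1,150)))
E
```

```text
pick 45 ([-0.68, 0.66, 0.05, -1.01, -1.12, 0.44], [[583.0, -469.0, 406.0], [447.0, -490.0, 273.0]]) ([-0.65, 0.43, 0.15, -0.91, -1.29, 0.14], [[551.0, -422.0, 618.0], [447.0, -490.0, 473.0]])
pick 60 ([-0.65, 0.74, 0.19, -0.9, -1.32, 0.51], [[638.0, -487.0, 401.0], [503.0, -534.0, 273.0]]) ([-0.64, 0.53, 0.3, -0.87, -1.52, 0.25], [[604.0, -454.0, 615.0], [503.0, -534.0, 473.0]])
pick 75 ([-0.61, 0.82, 0.34, -0.81, -1.51, 0.58], [[698.0, -489.0, 396.0], [570.0, -561.0, 273.0]]) ([-0.61, 0.63, 0.47, -0.82, -1.73, 0.35], [[664.0, -467.0, 611.0], [570.0, -561.0, 473.0]])
lay (430, 90, 30) 0 None False
lay (430, 90, 30) 30 ([-0.05, 0.18, -0.75, -1.5, -0.36, 0.38], [[384.0, -19.0, 420.0], [230.0, -25.0, 305.0]]) False
lay (430, 90, 30) 60 ([-0.09, 0.29, -0.61, -1.14, -0.7, 0.49], [[458.0, -43.0, 414.0], [315.0, -110.0, 305.0]]) True
lay (430, 90, 30) 90 ([-0.04, 0.41, -0.44, -0.88, -0.98, 0.65], [[546.0, -24.0, 403.0], [430.0, -141.0, 305.0]]) True
lay (430, 90, 30) 120 ([0.08, 0.52, -0.28, -0.67, -1.21, 0.84], [[619.0, 47.0, 388.0], [545.0, -110.0, 305.0]]) True
lay (430, 90, 30) 150 ([0.
[... 1943 characters left out ...]
 335.0], [269.0, 194.0, 315.0]]) None
place 30 ([0.14, 0.25, -0.63, -2.02, -0.32, 0.72], [[440.0, 64.0, 425.0], [296.0, 127.0, 315.0]]) None
place 45 ([0.2, 0.27, -0.53, -1.58, -0.44, 0.41], [[474.0, 97.0, 450.0], [340.0, 71.0, 315.0]]) ([0.71, -0.05, -0.65, -0.49, -0.12, -1.04], [[267.0, 232.0, 539.0], [340.0, 71.0, 465.0]])
place 60 ([0.17, 0.32, -0.44, -1.36, -0.65, 0.39], [[517.0, 89.0, 451.0], [397.0, 27.0, 315.0]]) ([0.35, 0.04, -0.38, -0.96, -0.65, -0.22], [[421.0, 152.0, 608.0], [397.0, 27.0, 465.0]])
place 75 ([0.15, 0.39, -0.33, -1.19, -0.86, 0.43], [[569.0, 87.0, 448.0], [463.0, -1.0, 315.0]]) ([0.23, 0.15, -0.26, -0.98, -0.95, 0.03], [[500.0, 117.0, 612.0], [463.0, -1.0, 465.0]])
```

```bash
cat >> h.py <<'E'
def pose(c,th,a,sg,off=0,up=0):
    """tool pose with grasp point at c, backed off along tool by off"""
    q,z=ori(th,a,sg);return np.array(c,float)+(19-off)*z+[0,0,up],q
site=np.array([415,95,0.])
def path(j0,j1,n=9):
    for s in np.linspace(0,1,n):
        k=key(np.array(j0)+s*(np.array(j1)-j0));print("  tcp",k[3].round(0).tolist(),"base",k[2].round(0).tolist(),"fe",k[1].round(0).tolist())
def st():
    s=bot.read_state();print("t",round(s['t'],2),"tcp",s['tcp_pos'].round(1),"F",np.round(s['contact_force'],1),"w",round(s['width'],1),"ff",round(s['finger_force'],1));return s
E
python3 - <<'E'
from h import *
j0=bot.read_state()['joint_pos']
A=np.array([1.467,-.35,.0,-.4,-1.3,.1]);
pk=bot.solve_ik(*pose(cup+[0,0,42],60,40,1,130,40));print(pk.round(2))
B=np.array([pk[0],-.35,0,pk[3],pk[4],pk[5]])
for a,b in((j0,A),(A,B),(B,pk)):print("seg");path(a,b,6)
up=bot.solve_ik(*pose(cup+[0,0,42],60,40,1,0,200));ly=bot.solve_ik(*pose(site+[0,0,31.5],240,50,-1,0,200));print(up.round(2),None if ly is None else ly.round(2))
print("lay");path(up,ly)
E
```

```text
[-0.77  0.65  0.32 -0.84 -1.54  0.4 ]
seg
  tcp [258.0, 623.0, 226.0] base [258.0, 624.0, 604.0] fe [67.0, 644.0, 604.0]
  tcp [227.0, 607.0, 301.0] base [250.0, 557.0, 675.0] fe [60.0, 580.0, 690.0]
  tcp [193.0, 582.0, 374.0] base [241.0, 484.0, 736.0] fe [53.0, 505.0, 767.0]
  tcp [158.0, 549.0, 444.0] base [229.0, 404.0, 786.0] fe [44.0, 420.0, 832.0]
  tcp [121.0, 508.0, 511.0] base [216.0, 321.0, 825.0] fe [34.0, 327.0, 884.0]
  tcp [83.0, 459.0, 572.0] base [202.0, 235.0, 853.0] fe [24.0, 228.0, 923.0]
seg
  tcp [83.0, 459.0, 572.0] base [202.0, 235.0, 853.0] fe [24.0, 228.0, 923.0]
  tcp [233.0, 385.0, 561.0] base [281.0, 133.0, 838.0] fe [120.0, 195.0, 923.0]
  tcp [342.0, 269.0, 554.0] base [310.0, 8.0, 825.0] fe [193.0, 124.0, 923.0]
  tcp [402.0, 130.0, 550.0] base [286.0, -117.0, 812.0] fe [227.0, 28.0, 923.0]
  tcp [412.0, -15.0, 551.0] base [215.0, -220.0, 800.0] fe [217.0, -73.0, 923.0]
  tcp [374.0, -151.0, 555.0] base [110.0, -286.0, 789.0] fe [164.0, -160.0, 923.0]
seg
  tcp [374.0, -151.0, 555.0] base [110.0, -286.0, 789.0] fe [164.0, -160.0, 923.0]
  tcp [434.0, 
[... 504 characters left out ...]
30.0] base [503.0, -534.0, 473.0] fe [604.0, -454.0, 615.0]
  tcp [623.0, -183.0, 201.0] base [565.0, -438.0, 474.0] fe [659.0, -327.0, 598.0]
  tcp [584.0, -103.0, 181.0] base [610.0, -336.0, 477.0] fe [688.0, -195.0, 582.0]
  tcp [539.0, -43.0, 169.0] base [640.0, -230.0, 482.0] fe [690.0, -64.0, 565.0]
  tcp [495.0, -1.0, 165.0] base [653.0, -121.0, 487.0] fe [666.0, 61.0, 548.0]
  tcp [458.0, 27.0, 169.0] base [649.0, -11.0, 493.0] fe [619.0, 174.0, 532.0]
  tcp [431.0, 46.0, 179.0] base [628.0, 97.0, 498.0] fe [553.0, 273.0, 516.0]
  tcp [415.0, 64.0, 196.0] base [588.0, 200.0, 503.0] fe [472.0, 353.0, 500.0]
  tcp [409.0, 84.0, 217.0] base [530.0, 295.0, 507.0] fe [380.0, 411.0, 485.0]
```

```bash
sed -i 's/^site=.*/site=np.array([415,35,0.])/' h.py; python3 - <<'E'
from h import *
for s in(1,):
    for a in((site+[0,0,31],240,50,-1,0,0),(site+[0,0,31],240,50,-1,0,150),(site+[0,0,30],60,50,1,0,0),(site+[0,0,30],60,50,1,120,0),(site+[0,0,30],60,50,-1,0,0)):
        j=bot.solve_ik(*pose(*a));print(None if j is None else(j.round(2).tolist(),key(j)[1:3].round(0).tolist()))
A=np.array([1.467,-.35,.0,-.4,-1.3,.1]);pk=bot.solve_ik(*pose(cup+[0,0,42],60,40,1,130,40))
B=np.array([pk[0],-.35,0,pk[3],pk[4],pk[5]])
bot.move_joints(A);bot.move_joints(B);bot.move_joints(pk);st()
bot.line_to(pose(cup+[0,0,42],60,40,1,75,0)[0],120);st()
for n in("top","scene"):cv2.imwrite(f"pics/pre_{n}.png",bot.camera(n)[:,:,::-1])
a=cv2.imread("pics/pre_top.png")[150:350,350:600];b=cv2.imread("pics/pre_scene.png")[240:440,80:330]
cv2.imwrite("pics/pre.png",np.vstack([cv2.resize(a,None,fx=1.5,fy=1.5),cv2.resize(b,None,fx=1.5,fy=1.5)]))
E
```

```text
([0.75, 0.56, -0.58, 0.21, -1.12, -1.43], [[376.0, 347.0, 289.0], [530.0, 235.0, 306.0]])
([0.75, 0.34, -0.47, 0.19, -1.44, -1.36], [[383.0, 355.0, 431.0], [530.0, 235.0, 456.0]])
([-0.24, 0.3, -0.61, -1.08, -0.77, 0.56], [[450.0, -108.0, 410.0], [300.0, -165.0, 305.0]])
([-0.36, 0.09, -0.58, -0.87, -0.98, 0.37], [[389.0, -148.0, 512.0], [261.0, -232.0, 397.0]])
([-0.24, 0.3, -0.61, -1.08, -0.77, -2.58], [[450.0, -108.0, 410.0], [300.0, -165.0, 305.0]])
t 6.0 tcp [ 598.8 -369.5  155.4] F [ 0.8 -0.5  0.4] w 87.9 ff 0.0
t 6.87 tcp [ 619.7 -333.2   78.5] F [0.5 0.4 1.4] w 87.6 ff 0.0
```

View pics/pre.png

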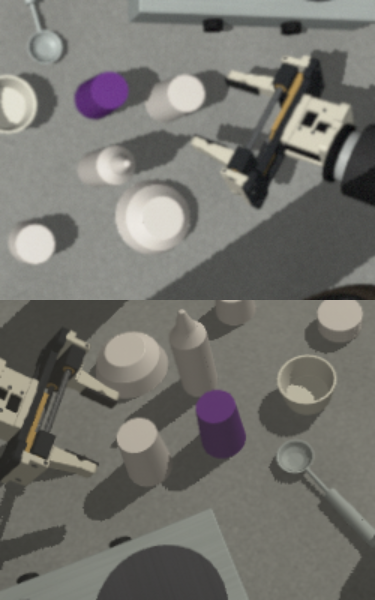

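The open fingers straddle the white cup (top about (474,212)), clear of the purple cup, bottle and bowl. Next I close in, grip and lift.

```bash
python3 - <<'E'
from h import *
bot.line_to(pose(cup+[0,0,42.5],60,40,1)[0],80);st()
bot.move_gripper(40,18);st()
bot.line_to(pose(cup+[0,0,42.5],60,40,1,0,40)[0],60);st()
bot.line_to(pose(cup+[0,0,42.5],60,40,1,0,250)[0],200);s=st()
ly=bot.solve_ik(*pose(site+[0,0,31],240,50,-1,0,180));print(ly.round(2));path(s['joint_pos'],ly,7)
for n in("scene",):cv2.imwrite(f"pics/held.png",cv2.resize(bot.camera(n)[200:440,80:330,::-1],None,fx=2,fy=2))
E
```

```text
t 8.05 tcp [ 648.3 -283.4   30.6] F [-0.3  0.4  1. ] w 87.9 ff 0.0
t 8.65 tcp [ 648.2 -283.    30.4] F [-0.1 -0.4  0.3] w 58.3 ff 18.0
t 9.47 tcp [ 648.1 -282.8   70.2] F [-0.1  0.  -1.9] w 58.3 ff 17.9
t 10.67 tcp [ 647.9 -282.5  278.6] F [-0.8 -0.4 -1.2] w 57.8 ff 17.9
[ 0.75  0.31 -0.43  0.19 -1.51 -1.35]
  tcp [648.0, -283.0, 279.0] base [504.0, -534.0, 521.0] fe [594.0, -446.0, 666.0]
  tcp [608.0, -165.0, 226.0] base [572.0, -412.0, 510.0] fe [658.0, -288.0, 629.0]
  tcp [548.0, -81.0, 190.0] base [616.0, -282.0, 503.0] fe [677.0, -123.0, 592.0]
  tcp [487.0, -31.0, 171.0] base [635.0, -148.0, 499.0] fe [653.0, 34.0, 556.0]
  tcp [440.0, -6.0, 168.0] base [628.0, -14.0, 495.0] fe [590.0, 172.0, 522.0]
  tcp [414.0, 7.0, 177.0] base [593.0, 116.0, 492.0] fe [497.0, 282.0, 489.0]
  tcp [409.0, 24.0, 196.0] base [530.0, 235.0, 486.0] fe [384.0, 356.0, 459.0]
```

View pics/held.png

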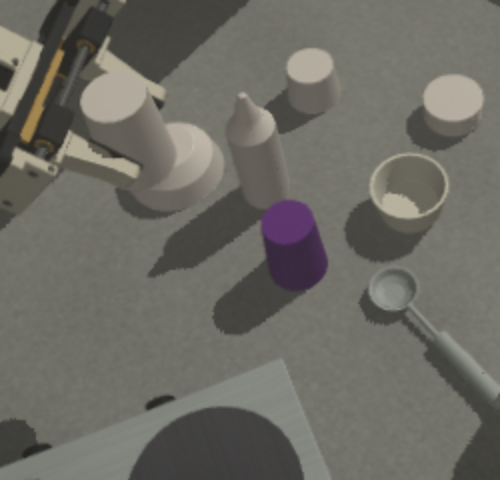

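The cup is held upright in the fingers at about (125,130) in the crop, and everything else is undisturbed. Next I lay it on its side.

```bash
python3 - <<'E'
from h import *
bot.move_joints(bot.solve_ik(*pose(site+[0,0,31],240,50,-1,0,180)));st()
bot.line_to(pose(site+[0,0,40],240,50,-1)[0],120);z0=st()['contact_force'][2]
for z in np.arange(37,27,-1.5):
    bot.line_to(pose(site+[0,0,z],240,50,-1)[0],20);s=bot.read_state()
    print(z,s['contact_force'].round(1))
    if s['contact_force'][2]-z0>2.5:break
bot.move_gripper(66,18);bot.pause(.2);st()
for n in("scene","top"):cv2.imwrite(f"pics/lay_{n}.png",bot.camera(n)[:,:,::-1])
bot.line_to(pose(site+[0,0,z],240,50,-1,60)[0],80)
bot.move_gripper(88);bot.line_to(pose(site+[0,0,z],240,50,-1,130,20)[0],150);st()
bot.move_joints(bot.solve_ik(*pose(site+[0,0,z],60,50,1,160,60)));st()
for n in("scene","top"):cv2.imwrite(f"pics/laid_{n}.png",bot.camera(n)[:,:,::-1])
a=proj("top",[site+[0,0,29]])[0].astype(int);b=proj("scene",[site+[0,0,29]])[0].astype(int);print(a,b)
f=lambda n,c:cv2.resize(cv2.imread(f"pics/laid_{n}.png")[c[1]-60:c[1]+60,c[0]-65:c[0]+65],None,fx=3,fy=3)
cv2.imwrite("pics/laid.png",np.hstack([f("top",a),f("scene",b)]))
E
```

```text
t 12.32 tcp [408.9  24.2 196.3] F [ 0.3  0.6 -0.8] w 58.4 ff 18.0
t 13.9 tcp [409.2  24.6  25.8] F [-0.4 -0.4 -0.3] w 58.2 ff 18.0
37.0 [ 0.4  1.1 -1.1]
35.5 [ 0.3  0.6 -0.5]
34.0 [-0.1  0.7 -2. ]
32.5 [ 0.3 -0.4 -0.2]
31.0 [ 0.3 -0.1  0. ]
29.5 [-0.  -1.1 -0.5]
28.0 [0.1 1.4 3.4]
t 16.32 tcp [408.9  24.4  13.4] F [ 0.2 -0.2  0.1] w 66.0 ff 0.0
t 18.68 tcp [450.   96.3 132.5] F [ 0.6  0.6 -0.3] w 87.7 ff 0.0
t 20.08 tcp [369.5 -43.3 195.5] F [ 0.5 -1.1 -0.4] w 87.3 ff 0.0
[310 318] [284 215]
```

View pics/laid.png

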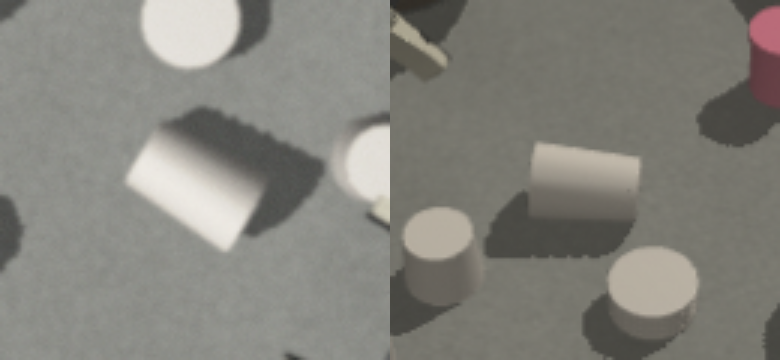

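The cup lies where planned: the crop shows its centre at top (310,320), the axis along 240°, and the wider mouth end towards -y. I'll regrasp it from the other side and stand it on the place.

```bash
python3 - <<'E'
from h import *
c=site+[-.5,-.8,28.5]
bot.move_ptp(*pose(c,60,50,-1,140,20));st()
bot.line_to(pose(c,60,50,-1,70)[0],150)
bot.line_to(pose(c,60,50,-1)[0],80);st()
bot.move_gripper(40,18);st()
bot.line_to(pose(c,60,50,-1,0,60)[0],80);st()
bot.line_to(pose(c,60,50,-1,0,150)[0],150);s=st()
j=bot.solve_ik(*pose(pl+[0,0,84],60,43.4,1,0,110))
print(s['joint_pos'].round(2),j.round(2));path(s['joint_pos'],j,7)
E
```

```text
t 22.75 tcp [375.6 -33.1 141.2] F [-1.   0.4 -0.2] w 87.6 ff 0.0
t 24.5 tcp [420.6  44.6  14.1] F [-0.3  1.   0.3] w 87.6 ff 0.0
t 25.09 tcp [420.6  44.8  14. ] F [-0.6 -0.7  1.5] w 57.8 ff 18.0
t 25.99 tcp [420.4  44.9  73.6] F [-0.4 -0.6  0.7] w 58.6 ff 17.9Traceback (most recent call last):
  File "<stdin>", line 8, in <module>
plant.Unreachable: the arm cannot follow that straight line within its joint ranges
```

```bash
python3 - <<'E'
from h import *
s=st()
m=bot.solve_ik(*pose(site+[0,0,190],60,43.4,1));j=bot.solve_ik(*pose(pl+[0,0,84],60,43.4,1,0,110))
print(s['joint_pos'].round(2),None if m is None else m.round(2),j.round(2))
path(s['joint_pos'],m if m is not None else j,7)
if m is not None:
  path(m,j,5)
E
```

```text
t 25.99 tcp [420.4  44.9  73.6] F [-0.4 -0.6  0.7] w 58.6 ff 17.9
[-0.18  0.15 -0.59 -0.97 -0.83 -2.8 ] [-0.26 -0.01 -0.52 -0.95 -1.04  0.23] [ 0.38  0.09 -0.4  -0.94 -0.59 -0.23]
  tcp [420.0, 45.0, 74.0] base [299.0, -166.0, 363.0] fe [424.0, -78.0, 479.0]
  tcp [423.0, 46.0, 91.0] base [298.0, -170.0, 375.0] fe [419.0, -83.0, 495.0]
  tcp [424.0, 46.0, 108.0] base [296.0, -175.0, 387.0] fe [414.0, -87.0, 510.0]
  tcp [425.0, 47.0, 125.0] base [294.0, -179.0, 399.0] fe [408.0, -91.0, 526.0]
  tcp [425.0, 47.0, 143.0] base [291.0, -183.0, 411.0] fe [402.0, -95.0, 541.0]
  tcp [424.0, 47.0, 160.0] base [288.0, -187.0, 424.0] fe [395.0, -99.0, 557.0]
  tcp [422.0, 47.0, 177.0] base [285.0, -191.0, 437.0] fe [387.0, -102.0, 572.0]
  tcp [422.0, 47.0, 177.0] base [285.0, -191.0, 437.0] fe [387.0, -102.0, 572.0]
  tcp [462.0, 88.0, 173.0] base [328.0, -145.0, 438.0] fe [414.0, -41.0, 574.0]
  tcp [497.0, 141.0, 172.0] base [363.0, -91.0, 439.0] fe [431.0, 26.0, 575.0]
  tcp [524.0, 204.0, 175.0] base [389.0, -29.0, 440.0] fe [437.0, 98.0, 576.0]
  tcp [541.0, 277.0, 181.0] base [404.0, 39.0, 441.0] fe [430.0, 172.0, 576.0]
```

```bash
python3 - <<'E'
from h import *
bot.move_joints(bot.solve_ik(*pose(site+[0,0,190],60,43.4,1)))
bot.move_joints(bot.solve_ik(*pose(pl+[0,0,84],60,43.4,1,0,110)));st()
bot.line_to(pose(pl+[0,0,94],60,43.4,1)[0],100);st()
for n in("scene","top"):cv2.imwrite(f"pics/pl_{n}.png",bot.camera(n)[:,:,::-1])
f=lambda n,c:cv2.resize(cv2.imread(f"pics/pl_{n}.png")[c[1]-75:c[1]+75,c[0]-75:c[0]+75],None,fx=2.6,fy=2.6)
cv2.imwrite("pics/pl.png",np.hstack([f("top",(200,250)),f("scene",(400,220))]))
E
```

```text
t 29.57 tcp [540.9 276.6 180.5] F [-0.3 -1.1 -0. ] w 58.1 ff 18.0
t 30.73 tcp [541.8 276.7  81.5] F [-0.1  0.6 -0.3] w 58.4 ff 18.0
```

View pics/pl.png

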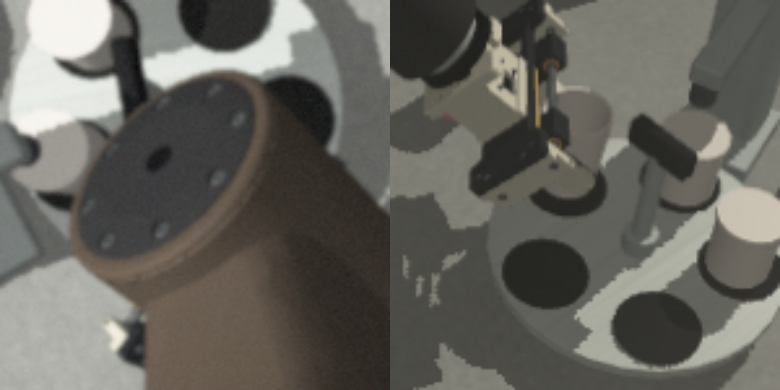

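The scene crop shows the cup mouth up just above the loading place, at about (585,140). I'll lower it gently with a force check and let go.

```bash
python3 - <<'E'
from h import *
z0=np.mean([bot.read_state()['contact_force'][2] for _ in range(3)])
for z in np.arange(90,79,-1.):
    bot.line_to(pose(pl+[0,0,z],60,43.4,1)[0],15);f=bot.read_state()['contact_force']
    print(z,f.round(1))
    if f[2]-z0>3:break
bot.move_gripper(68,18);bot.pause(.4);st()
bot.line_to(pose(pl+[0,0,z],60,43.4,1,60)[0],70)
bot.line_to(pose(pl+[0,0,z],60,43.4,1,130)[0],150)
bot.move_gripper(88);s=st()
for n in("scene","top"):cv2.imwrite(f"pics/q_{n}.png",bot.camera(n)[:,:,::-1])
f=lambda n,c:cv2.resize(cv2.imread(f"pics/q_{n}.png")[c[1]-75:c[1]+75,c[0]-75:c[0]+75],None,fx=2.6,fy=2.6)
cv2.imwrite("pics/q.png",np.hstack([f("top",(200,250)),f("scene",(400,220))]))
E
```

```text
90.0 [ 0.5 -0.1 -0.7]
89.0 [-0.2  0.3  0.1]
88.0 [-0.3  0.4 -0.3]
87.0 [ 0.8 -0.7 -0.9]
86.0 [ 0.1 -0.4 -0.8]
85.0 [-0.1  0.9  0.7]
84.0 [-1.4 -1.2  7.3]
t 33.6 tcp [541.4 277.   70.9] F [-0.9 -0.2 -0.4] w 67.9 ff 0.0
t 35.82 tcp [494.2 195.2 160.2] F [ 0.6 -0.1 -0.1] w 87.7 ff 0.0
```

View pics/q.png

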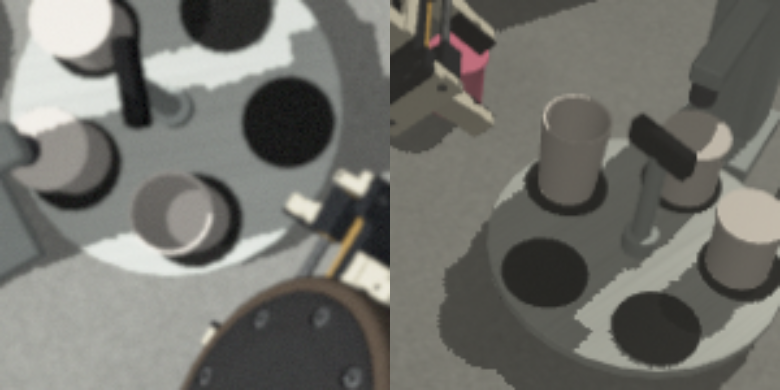

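The cup stands mouth up inside the ring of the loading place, let go. Next is the handle.

```bash
cat >> h.py <<'E'
ax=np.array([624.,286.8,0])
def dn(deg): # tool down, tool x at deg
    c,s=np.cos(np.radians(deg)),np.sin(np.radians(deg));return R.from_matrix(np.array([[c,s,0],[s,-c,0],[0,0,-1.]])).as_quat()
E
python3 - <<'E'
from h import *
r=onz("top",[(191.2,256.9)],126)[0];print("rim",r.round(1))
r=onz("scene",[((577-390)/2.6+325,118/2.6+145)],126)[0];print("rim",r.round(1))
for d0 in(13.2,193.2):
    J=[bot.solve_ik(ax+[0,0,z],dn(d)) for z,d in((260,d0),(153,d0),(153,d0-36),(153,d0-72))]
    print(d0,[None if j is None else j.round(2).tolist() for j in J],[key(j)[1:3].round(0).tolist() for j in J if j is not None][1:2])
s=bot.read_state();u=bot.solve_ik(s['tcp_pos']+[-40,-70,120],s['eef_rot']);print(s['joint_pos'].round(2),None if u is None else u.round(2))
for d0 in(13.2,193.2):
    j=bot.solve_ik(ax+[0,0,260],dn(d0))
    if j is not None: path(s['joint_pos'],j,6)
E
```

```text
rim [533.  264.4 126. ]
rim [536.8 264.3 126. ]
13.2 [[0.71, 0.36, 0.09, 0.0, -1.3, 1.09], [0.71, 0.43, -0.06, 0.0, -1.09, 1.09], [0.71, 0.43, -0.06, 0.0, -1.09, 0.46], [0.71, 0.43, -0.06, 0.0, -1.09, -0.17]] [[[498.0, 432.0, 531.0], [624.0, 287.0, 531.0]]]
193.2 [[0.71, 0.36, 0.09, 0.0, -1.3, -2.05], [0.71, 0.43, -0.06, 0.0, -1.09, -2.05], [0.71, 0.43, -0.06, 0.0, -1.09, -2.68], [0.71, 0.43, -0.06, 0.0, -1.09, 2.97]] [[[498.0, 432.0, 531.0], [624.0, 287.0, 531.0]]]
[ 0.17  0.05 -0.49 -1.01 -0.72  0.  ] [ 0.06 -0.17 -0.43 -0.82 -0.98 -0.22]
  tcp [494.0, 195.0, 160.0] base [357.0, -43.0, 420.0] fe [423.0, 71.0, 559.0]
  tcp [506.0, 218.0, 166.0] base [433.0, -14.0, 456.0] fe [460.0, 130.0, 578.0]
  tcp [523.0, 233.0, 175.0] base [504.0, 35.0, 496.0] fe [488.0, 198.0, 596.0]
  tcp [550.0, 245.0, 191.0] base [563.0, 104.0, 541.0] fe [504.0, 272.0, 612.0]
  tcp [585.0, 262.0, 219.0] base [604.0, 189.0, 589.0] fe [508.0, 351.0, 626.0]
  tcp [624.0, 287.0, 260.0] base [624.0, 287.0, 638.0] fe [498.0, 432.0, 638.0]
  tcp [494.0, 195.0, 160.0] base [357.0, -43.0, 420.0] fe [423.0, 71.0, 559.0]
  tcp [506.0, 218.0, 166.0] base [433.0, -14.0, 456.0] fe [460.0, 130.0, 578.0]
  tcp [523.0, 233.0, 175.0] base [504.0, 35.0, 496.0] fe [488.0, 198.0, 596.0]
  tcp [550.0, 245.0, 191.0] base [563.0, 104.0, 541.0] fe [504.0, 272.0, 612.0]
  tcp [585.0, 262.0, 219.0] base [604.0, 189.0, 589.0] fe [508.0, 351.0, 626.0]
  tcp [624.0, 287.0, 260.0] base [624.0, 287.0, 638.0] fe [498.0, 432.0, 638.0]
```

```bash
python3 - <<'E'
from h import *
s=bot.read_state();u=bot.solve_ik(s['tcp_pos']+[-40,-70,120],s['eef_rot'])
bot.move_joints(u);bot.move_gripper(50)
bot.move_joints(bot.solve_ik(ax+[0,0,270],dn(13.2)));st()
bot.line_to(ax+[0,0,185],150);f0=st()['contact_force']
bot.line_to(ax+[0,0,153],50);st()
bot.move_gripper(0,8);s=st();print((s['contact_force']-f0).round(1),s['moment'].round(2))
y=R.from_quat(s['eef_rot']).as_matrix()[:,1];print("lat",y.round(2),(y@(s['contact_force']-f0)).round(2))
im=bot.camera("scene");cv2.imwrite("pics/hd.png",cv2.resize(im[130:300,340:500,::-1],None,fx=3,fy=3))
E
```

```text
t 38.57 tcp [623.7 286.6 269.7] F [ 0.7 -0.3  0.9] w 50.1 ff 0.0
t 39.28 tcp [624.7 286.4 186.4] F [ 0.2 -0.1  0.8] w 50.0 ff 0.0
t 40.08 tcp [624.2 286.9 153.1] F [1.  0.3 0.3] w 50.3 ff 0.0
t 40.73 tcp [623.9 287.7 153.1] F [-1.5  4.8  0.3] w 16.7 ff 8.0
[-1.7  4.9 -0.5] [1.59 0.63 0.03]
lat [ 0.23 -0.97 -0.  ] -5.17
```

View pics/hd.png

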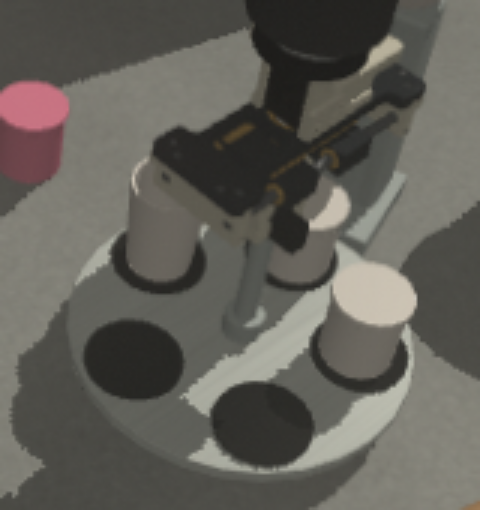

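The handle is gripped at about (280,225) in the crop, with only 5 N of lateral offset. I'll centre on it, then turn 72° clockwise in small joint-6 steps.

```bash
python3 - <<'E'
from h import *
s=bot.read_state();y=R.from_quat(s['eef_rot']).as_matrix()[:,1]
p=ax+[0,0,153]-y*1.5
bot.line_to(p,20);s=st()
bot.move_gripper(0,28);st()
for d in (3.2,-10,-23,-36,-48,-58.8):
    j=bot.solve_ik(p,dn(d));
    bot.line_to(p,60,dn(d)) if False else bot.move_joints(j)
    s=bot.read_state();print(d,round(s['t'],2),s['contact_force'].round(1),s['moment'].round(2),round(s['width'],1))
    if np.linalg.norm(s['contact_force'])>40:break
E
```

```text
t 41.02 tcp [623.8 287.8 153.1] F [-0.  -0.2  0.4] w 16.6 ff 8.0
t 41.24 tcp [623.8 287.8 153.1] F [ 1.  -2.5  0.4] w 15.6 ff 28.0
3.2 41.53 [ 2.4 -2.9  1. ] [-1.03 -0.82  0.43] 15.9
-10 41.87 [ 2.4 -5.1  1.5] [-1.78 -0.87  0.4 ] 16.2
-23 42.2 [ 0.2 -5.4  2.8] [-1.9  -0.16  0.42] 15.5
-36 42.53 [-2.6 -4.7  4.2] [-1.78  0.95  0.03] 16.0
-48 42.85 [-2.4 -4.5  4.2] [-1.74  0.97  0.07] 16.3
-58.8 43.15 [-4.3 -3.5  5.3] [-1.54  1.27  0.35] 16.1
```

```bash
python3 - <<'E'
from h import *
bot.pause(.3);bot.move_gripper(50,8);bot.pause(.3);s=st()
bot.line_to(s['tcp_pos']+[0,0,117],80)
bot.move_joints(bot.read_state()['joint_pos']+np.array([-.75,-.45,0,0,0,0]));bot.pause(.5);st()
t=bot.camera("top");s=bot.camera("scene")
f=lambda i,c:cv2.resize(i[c[1]-75:c[1]+75,c[0]-75:c[0]+75,::-1],None,fx=2.6,fy=2.6)
cv2.imwrite("pics/end.png",np.hstack([f(t,(195,220)),f(s,(420,220))]))
g=cv2.cvtColor(t,cv2.COLOR_RGB2GRAY);l=cv2.connectedComponents((g<60).astype(np.uint8))[1]
for q in((236,222),(200,260)):
    w=[k for k in range(1,l.max()+1) if l[q[1],q[0]]==k]
    if w:
        c=max(cv2.findContours((l==w[0]).astype(np.uint8),0,1)[0],key=cv2.contourArea);(x,y),r=cv2.minEnclosingCircle(c);print(q,onz("top",[(x,y)],41)[0].round(1),r)
E
```

```text
t 44.52 tcp [623.7 288.2 153. ] F [-0.9  0.1  0.6] w 49.6 ff 0.0
t 48.71 tcp [ 556.4 -210.8  549.1] F [ 0.3 -0.1 -0.4] w 50.0 ff 0.0
(236, 222) [615.3 196.6  41. ] 17.646451950073242
(200, 260) [533.4 266.5  41. ] 17.684980392456055
```

View pics/end.png

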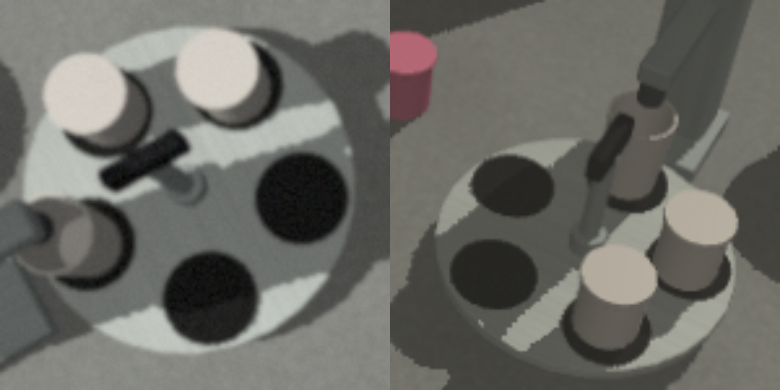

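The cup stands under the spout at top crop (60,237) and both tubs stand on their places. The empty places coincide with their starting positions to under 1 mm, so the plate rests in its click.

```bash
python3 -c "
from plant import bot
print(bot.close_job())"
```

```text
the job is handed in; nothing more can be done
None
```

The cup was turned mouth up, set down and let go on the empty place, and the turntable was turned one click clockwise so the cup stands under the spout with both tubs on their places; I handed the job in at about 49 s, and no verdict was returned.

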